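# Break the lid stay and close the germination box

### The arm

A 6-joint arm with a two-finger parallel gripper is mounted at the origin on the work surface. World frame = base frame: x ahead of the robot, y to its left, z up, the work surface at z = 0. Lengths are in m, angles in rad, forces in N, time in s.
With the tool pointing down it reaches from about 0.35 to 0.775 m from the base axis. Payload 7.3 kg.
Tool frame: the origin (TCP) lies on the centre line of the jaws, within the pads' length; the fingertips stand 19 mm ahead of it and the grasp point (between the pads) is the TCP (env.nose_length is the distance from the TCP to the fingertips, in m); z points along the fingers, y is the direction in which the jaws open and shut (so a half turn about z gives the same grasp; the last joint's range is limited). The gripper opens to 92 mm and grips with 3 to 60 N. Pads are 19 mm wide; open, the fingers measure 130 mm over their backs; the gripper's body (75 mm by 190 mm) begins 47 mm behind the grasp point.
Start: joints at [-1.261, 0.342, 1.524, -0, 1.275, -0.146], TCP at [0.231, -0.471, 0.246] pointing down, gripper open.
Joint ranges: [-2.53, 2.53], [-0.77, 2.02], [0.04, 2.7], [-1, 4.14], [0.28, 2.66], [-3.11, 3.11]. Speed limits (rad/s): [2.57, 2.57, 3.14, 3.14, 3.14, 3.14].

### API

Orientations are given as a unit quaternion [w, x, y, z].
In Python, from plant import env, hand, vision gives the robot as it stands. Calls block until the motion is done:
- env.move_pose(position, orientation): joint-space move of the TCP to a pose.
- env.move_linear(position, rot=None, max_speed=0.15, threshold=None): straight line of the TCP; rot=None keeps the orientation; max_speed is the mean speed in m/s. With threshold (N) it stops when the force on the tool has changed by that much, and returns True; else False.
- env.move_j(angles): joint-space move.
- hand.set_gripper(opening, strength=None): finger opening in m; strength is the grip in N (None keeps the last); returns when the fingers have stopped.
- env.sleep(seconds).
- env.solve_ik(position, orientation): joint angles nearest the present ones, or None.
- vision.camera(name): name is "scene" or "top" or "wrist"; returns a dict with "color" (400x640x3 uint8, red, green, blue), "range_z" (400x640 float32, m along the optical axis (not along the pixel's ray), 0 where there is no reading), "K" (3x3 intrinsics, pixels), "R" (3x3) and "t" (3): a world point X has camera coordinates R X + t. Camera axes: x right, y down, z forward; pixel columns grow to the right and rows downward; lengths in m; the calibration is good to about 2 mm. A picture is of the moment at which its call begins.
A pose or a line that the arm cannot do raises env.PlanningError and nothing moves.
- env.job_done(): hands the job in, once; it reports no verdict.
Readings, each from a call of its own:
- env.get_time_s(): time.
- env.get_qpos(): joint angles.
- env.get_qvel(): joint speeds.
- env.get_tau(): joint torques, N m.
- env.get_eef_pos(): TCP position.
- env.get_tool_rot(): TCP orientation.
- env.get_wrist_force(): force on the tool from outside, world axes, zero at the start.
- env.get_moment(): the same for the moment, N m.
- env.get_opening(): finger opening in m.
Only numpy, scipy, OpenCV 4.12 (cv2) and the standard library are available. Lean on these libraries where they do the work, as an engineer would, in place of code of your own. Each camera call takes 0.05 s, during which the arm holds its last target.

### The job

The hood of the germination box is propped open by a folding stay that has locked just past straight. Press on the orange knuckle pad of the stay until the stay breaks and starts to fold while the hood still stands open, then take the hood by its blue handle and lower it gently until it is fully shut, never letting it drop. Let go of it, and leave the dishes and the jar where they stand.

Things in the scene. Friction and masses are not known exactly. Their poses are not given: they have to be found in the camera images.
- case: Grey open-topped metal germination box, fixed on the bench: 200 mm deep (x), 300 mm wide (y), 110 mm high, walls 6 mm. Origin: centre of its underside; x points from the front wall (robot side) to the rear wall where the hood is hinged, y left seen from the robot, z up. The stay stands inside, in the plane y = +100 mm.
- hood (a joint): Opening angle in rad: 0 shut on the rim, about 1.05 (60 degrees) as it stands locked; opens no further. White frame, clear pane, 200 x 300 x 8 mm, 0.6 to 1 kg. Open, it leans up and forward over the stay. Locked, it cannot be pushed shut. With the stay just broken, friction still holds it up; farther down (from 40 to 54 degrees, depending on its weight) it falls and slams unless held.
- hood_hinge (a point): Middle of the hood's hinge line (which runs along the case's y), at the top edge of the case's rear wall, 110 mm above the bench.
- hood_handle (a point): Middle of the handle bar: round, blue, 12 mm thick, 130 mm long along the case's y, in the hood's plane on two side arms, with a 44 mm open gap between bar and the hood's front edge. It swings about the hinge line at 250 mm radius; with the hood shut it is 50 mm ahead of the front wall, 116 mm above the bench. Axes: x from bar to hinge, y along the bar.
- knuckle_pad (a point): Centre of the orange roller pad, 24 mm thick, 46 mm long along the case's y, on the pivot between the two 82 mm steel links. The hood overhangs it: come from the front, tool tilted about 40 degrees, and press to the rear and down, square to the line of the links; it passes straight after about 9 mm and needs about 6 to 8 N. It swings about stay_foot.
- stay_foot (a point): Lower pivot of the stay, fixed to the case 25 mm below the rim and 30 mm behind the front wall's outer face.
- knuckle (a joint): Bend of the stay in rad: -0.21 locked against its stop just past straight, 0 straight, positive when broken and folding to the rear and down. 0.3 to 0.5 is well broken with the hood still held up by friction; about 2.2 with the hood shut.
- dish_a: Closed round glass dish with a green lid, 90 mm across, 20 mm high, standing loose beside the box. Origin at the centre of its underside.
- dish_b: Closed round glass dish with a yellow lid, 90 mm across, 20 mm high, standing loose beside the box. Origin at the centre of its underside.
- jar: Closed jar with a black cap, 64 mm across, 90 mm high, standing loose beside the box. Origin at the centre of its underside.
Not all that is in view belongs to the job. Of the things that look like the jar, take the one that is farthest to the robot's left at the start.

How it is judged:
By the outcome, as a careful person would: the job done as asked, in the order asked, and still so for the second after the job is handed in, with the robot touching nothing.
It also fails if it takes over 51 s, if anything falls off the work surface, if the arm or the gripper's body presses on something with over 40 N, if the wrist force passes 120 N, or if a joint passes its speed limit or range.

## Working session

There is one attempt and no reset: what is moved stays moved. The work goes in short steps, each a Python script; the robot and the scene stay as the last script left them, time stands still between calls to the robot, and variables do not carry over. Pictures are saved under pics/ and viewed, and the job is handed in when it is done.

```bash
ls; mkdir -p pics
python3 - <<'E'
from plant import env, hand, vision
import cv2, numpy as np
for n in ["scene","top"]:
    c=vision.camera(n); cv2.imwrite(f"pics/{n}0.png",c["color"][:,:,::-1]); np.savez(f"{n}0.npz",**c)
    print(n,c["K"].tolist(),c["R"].tolist(),c["t"].tolist())
print(env.get_time_s(),env.get_tool_rot(),env.get_wrist_force(),env.nose_length)
E
```

```text
pics
scene [[393.7727967606121, 0.0, 319.356442483994], [0.0, 393.7727967606121, 194.59898032387645], [0.0, 0.0, 1.0]] [[0.0839089270680892, 0.9963120828795542, 0.01793113121045907], [0.7659306448163707, -0.052974645061418885, -0.6407370243023224], [-0.6374241439492704, 0.06749755913232194, -0.7675510017071949]] [0.048248825866389775, -0.3253604374628795, 1.8055022784883668]
top [[430.6190554340599, 0.0, 318.59464960644686], [0.0, 430.6190554340599, 206.5696353471746], [0.0, 0.0, 1.0]] [[0.01973453513008014, -0.999805077235681, -0.0005963698126704777], [-0.9860832490741036, -0.0193651962917817, -0.16512060764193012], [0.1650768730581577, 0.003846648714737667, -0.9862732021478664]] [-0.1091536903926336, 0.6160301602537337, 1.3121363889402824]
0.1 [-6.89323740e-04  9.74144742e-01  2.25923760e-01 -4.20660662e-05] [-0.50775045 -0.33115298 -0.30376814] 0.019
```

View pics/scene0.png

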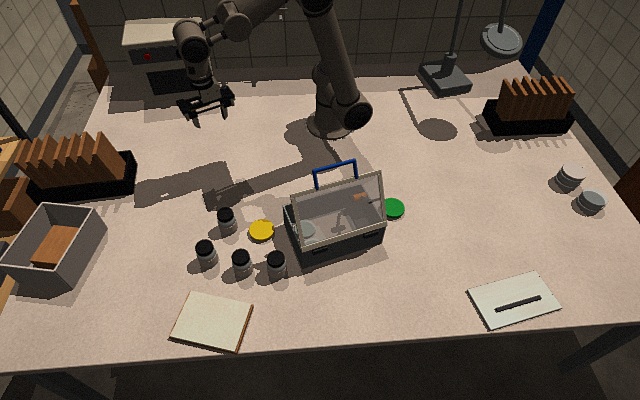

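View pics/top0.png

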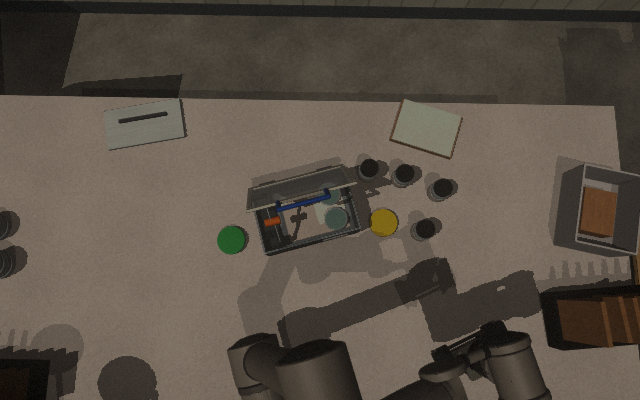

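The scene view faces the robot, with the box at about (335,215). In the top view the box is at about (308,215), with its +y side to the left and the orange pad near (272,222). I'll enlarge both.

Run:
```python
import cv2
a=cv2.imread("pics/top0.png")[140:270,210:390]; cv2.imwrite("pics/topc.png",cv2.resize(a,None,fx=4.4,fy=4.4,interpolation=cv2.INTER_CUBIC))
a=cv2.imread("pics/scene0.png")[150:270,270:420]; cv2.imwrite("pics/scenec.png",cv2.resize(a,None,fx=5,fy=5,interpolation=cv2.INTER_CUBIC))
```

```text
(no output)
```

View pics/topc.png

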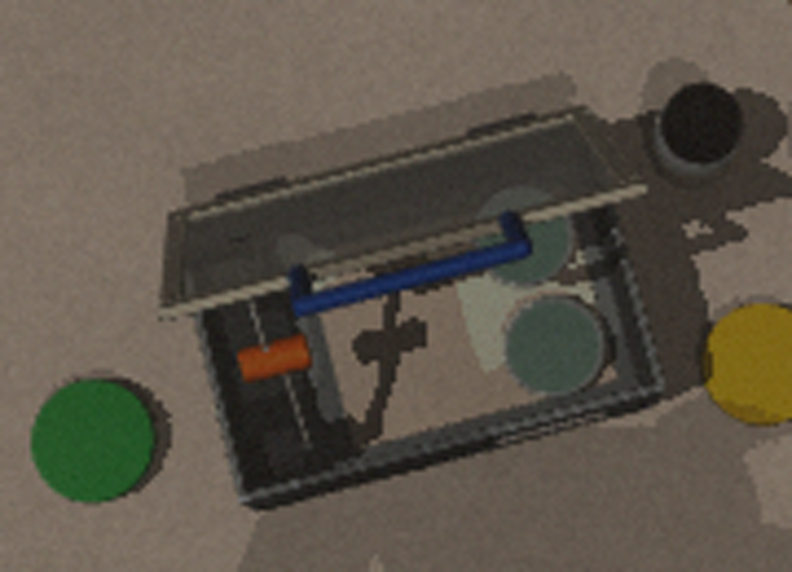

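View pics/scenec.png

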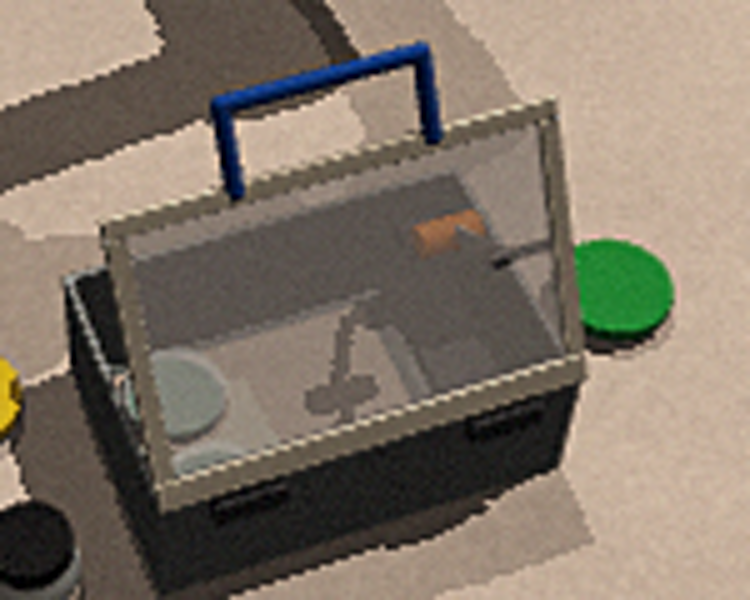

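```bash
cat > h.py <<'E'
import numpy as np
def ray(c,u,v,z):
    K,R,t=c["K"],c["R"],c["t"]; C=-R.T@t; d=R.T@np.linalg.inv(K)@np.array([u,v,1.]); return C+d*(z-C[2])/d[2]
def dep(c,u,v):
    K,R,t=c["K"],c["R"],c["t"]; zz=c["range_z"][int(round(v)),int(round(u))]; return R.T@(np.linalg.inv(K)@np.array([u,v,1.])*zz-t)
E
python3 - <<'E'
import numpy as np; from h import *; import cv2
T=np.load("top0.npz");S=np.load("scene0.npz")
tc=lambda x,y:(x/4.4+210-.4,y/4.4+140-.4)
sc=lambda x,y:(x/5+270-.4,y/5+150-.4)
np.set_printoptions(precision=4,suppress=True)
for n,p in dict(FL=(246,505),FR=(661,390),RL=(205,312)).items(): print(n,ray(T,*tc(*p),.11))
for n,p in dict(hl=(300,303),hr=(525,247),hm=(413,275)).items(): print(n,ray(T,*tc(*p),.33),dep(T,*tc(*p)))
for n,p in dict(hl=(425,50),hr=(217,103)).items(): print("s",n,ray(S,*sc(*p),.33),dep(S,*sc(*p)))
for n,p in dict(RR=(167,500),RL=(580,368)).items(): print("s hinge",n,ray(S,*sc(*p),.11),dep(S,*sc(*p)))
for c,nm in ((T,"T"),(S,"S")):
  hsv=cv2.cvtColor(c["color"],cv2.COLOR_RGB2HSV)
  for col,lo,hi in (("orange",(3,100,60),(15,255,255)),("blue",(105,140,40),(125,255,255)),("green",(50,150,40),(75,255,255)),("yellow",(22,180,60),(30,255,255))):
    m=cv2.inRange(hsv,lo,hi); k,l,s,ce=cv2.connectedComponentsWithStats(m)
    for i in range(1,k):
      if s[i,4]<25: continue
      v,u=np.where(l==i)
      P=np.array([dep(c,a,b) for a,b in zip(u,v)]); print(nm,col,s[i],ce[i],np.median(P,0), P.min(0),P.max(0), ray(c,*ce[i],.02))
for p in [(369,169),(404,175),(443,189),(426,229)]: print("jar",dep(T,*p),ray(T,*p,.09))
E
```

```text
FL [0.4611 0.0577 0.11  ]
FR [ 0.5447 -0.2223  0.11  ]
RL [0.5924 0.0911 0.11  ]
hl [0.5646 0.0041 0.33  ] [0.5636 0.0035 0.3362]
hr [ 0.5996 -0.1236  0.33  ] [ 0.5983 -0.1234  0.3368]
hm [ 0.582  -0.0598  0.33  ] [ 0.5811 -0.0601  0.3354]
s hl [0.5627 0.0055 0.33  ] [0.5665 0.0046 0.3339]
s hr [ 0.5983 -0.1236  0.33  ] [ 0.602  -0.1239  0.3339]
s hinge RR [ 0.7322 -0.1639  0.11  ] [ 0.7403 -0.1642  0.123 ]
s hinge RL [0.6496 0.1169 0.11  ] [0.6584 0.1133 0.1226]
T orange [390  99  14  41  67] [396.3881 118.806 ] [ 0.9313 -0.3536  0.017 ] [ 0.857  -0.3759  0.0028] [ 1.0002 -0.3301  0.0268] [ 0.9267 -0.3518  0.02  ]
T orange [ 580  187   37   50 1431] [598.3235 211.2013] [ 0.6183 -0.9709  0.0664] [ 0.393  -1.0639  0.0082] [ 0.6954 -0.1023  1.3958] [ 0.6259 -1.0012  0.02  ]
T orange [264 216  17  11 125] [271.976 220.984] [0.5548 0.0368 0.1581] [0.5411 0.0133 0.0036] [0.5813 0.0799 0.1666] [0.5733 0.0523 0.02  ]
T orange [618 297  16  46 240] [625.0708 319.4708] [ 0.3033 -0.9179  0.2172] [ 0.2408 -0.9552  0.1809] [ 0.393  -0.1023  1.3958] [ 0.2869 -1.0544  0.02  ]
T orange [632 297   8
[... 3281 characters left out ...]
 [ 0.9395 -0.3533  0.02  ]
S blue [312 159  46  30 194] [333.4124 168.5619] [ 0.5891 -0.0654  0.3328] [ 0.565  -0.1872  0.2844] [1.396  0.0125 1.1765] [ 0.3025 -0.0171  0.02  ]
S green [385 198  19  19 289] [393.7266 207.0623] [0.5158 0.1864 0.0208] [ 0.4678 -0.1872  0.0145] [1.396  0.2247 1.1765] [0.5154 0.1873 0.02  ]
S yellow [249 219  25  21 390] [260.7872 229.3872] [ 0.5821 -0.3061  0.0203] [ 0.5378 -0.3504  0.0011] [ 1.396  -0.1872  1.1765] [ 0.5816 -0.3066  0.02  ]
jar [ 0.7326 -0.2516  0.0935] [ 0.7335 -0.252   0.09  ]
jar [ 0.715  -0.3599  0.0955] [ 0.7164 -0.361   0.09  ]
jar [ 0.6741 -0.4809  0.0905] [ 0.6742 -0.481   0.09  ]
jar [ 0.5483 -0.4249  0.0935] [ 0.5487 -0.4258  0.09  ]
```

```bash
cat >> h.py <<'E'
from scipy.spatial.transform import Rotation as Ro
YAW=np.radians(16.0); C0=np.array([0.599,-0.055,0.])
RC=Ro.from_euler('z',YAW).as_matrix()
def w(l): return C0+RC@np.asarray(l,float)
def loc(p): return RC.T@(np.asarray(p)-C0)
def q_of(M):
    x,y,z,ww=Ro.from_matrix(M).as_quat(); return np.array([ww,x,y,z])
def M_press(t):   # tool z tilted t from down toward case +x, tool y along case y
    t=np.radians(t); z=np.array([np.sin(t),0,-np.cos(t)]); y=np.array([0,-1.,0]); return RC@np.c_[np.cross(y,z),y,z]
def M_grip(t,s=1):    # same axis, tool y in case xz plane
    t=np.radians(t); z=np.array([np.sin(t),0,-np.cos(t)]); x=np.array([0,s*1.,0]); return RC@np.c_[x,np.cross(z,x),z]
E
python3 - <<'E'
from plant import env
from h import *
np.set_printoptions(precision=3,suppress=True)
M0=Ro.from_quat(np.roll(env.get_tool_rot(),-1)).as_matrix(); print(M0)
pad=[-.0143,.1,.149]
for s in (1,-1):
  M=M_press(40)@np.diag([s,s,1])
  for b in (0,.05,.15): print("press",s,b,env.solve_ik(w(pad)-M[:,2]*(.031+b),q_of(M)))
for s in (1,-1):
  for th,t in ((60,30),(60,20),(30,30),(30,20),(10,20),(0,30),(0,15),(0,0)):
    M=M_grip(t,s); a=np.radians(th)+.024; p=w([.1-.25*np.cos(a),0,.11+.25*np.sin(a)])
    print("grip",s,th,t,p,env.solve_ik(p,q_of(M)))
E
```

```text
[[ 0.898  0.44  -0.   ]
 [ 0.44  -0.898  0.001]
 [ 0.    -0.001 -1.   ]]
press 1 0 [-0.277  0.248  2.153  1.249  0.366 -0.101]
press 1 0.05 [-0.331  0.12   2.171  1.016  0.448  0.111]
press 1 0.15 [-0.473 -0.132  2.156  0.738  0.712  0.346]
press -1 0 [-0.277  0.248  2.153  1.249  0.366  3.04 ]
press -1 0.05 [-0.331  0.12   2.171  1.016  0.448 -3.031]
press -1 0.15 [-0.473 -0.132  2.156  0.738  0.712 -2.796]
grip 1 60 30 [ 0.58  -0.06   0.329] [-0.4    0.165  1.641  0.396  0.952 -0.849]
grip 1 60 20 [ 0.58  -0.06   0.329] [-0.339  0.231  1.496  0.22   1.135 -0.683]
grip 1 30 30 [ 0.49  -0.086  0.24 ] [-0.561  0.105  1.979  0.563  0.773 -1.193]
grip 1 30 20 [ 0.49  -0.086  0.24 ] [-0.473  0.151  1.855  0.303  0.899 -0.913]
grip 1 10 20 [ 0.46  -0.095  0.159] [-0.53   0.219  2.039  0.405  0.679 -1.101]
grip 1 0 30 [ 0.455 -0.096  0.116] [-0.643  0.288  2.219  0.975  0.502 -1.764]
grip 1 0 15 [ 0.455 -0.096  0.116] [-0.493  0.309  2.043  0.314  0.624 -1.013]
grip 1 0 0 [ 0.455 -0.096  0.116] [-0.374  0.392  1.861 -0.     0.888 -0.653]
grip -1 60 30 [ 0.58  -0.06   0.329] [-0.4    0.165  1.641  0.396  0.952  2.293]
grip -1 60 20 [ 0.58  -0.06   0.329] [-0.339  0.231  1.496  0.22   1.135  2.459]
grip -1 30 30 [ 0.49  -0.086  0.24 ] [-0.561  0.105  1.979  0.563  0.773  1.948]
grip -1 30 20 [ 0.49  -0.086  0.24 ] [-0.473  0.151  1.855  0.303  0.899  2.228]
grip -1 10 20 [ 0.46  -0.095  0.159] [-0.53   0.219  2.039  0.405  0.679  2.041]
grip -1 0 30 [ 0.455 -0.096  0.116] [-0.643  0.288  2.219  0.975  0.502  1.378]
grip -1 0 15 [ 0.455 -0.096  0.116] [-0.493  0.309  2.043  0.314  0.624  2.129]
grip -1 0 0 [ 0.455 -0.096  0.116] [-0.374  0.392  1.861 -0.     0.888  2.489]
```

Run:
```python
from plant import env, hand, vision
from h import *; import cv2
np.set_printoptions(precision=3,suppress=True)
M=M_press(40);q=q_of(M);pad=np.array(w([-.0143,.1,.149]))
print(env.solve_ik(pad-M[:,2]*.0,q),env.solve_ik(pad-M[:,2]*.21,q))
hand.set_gripper(0.0,20); print(env.get_time_s())
env.move_pose(pad-M[:,2]*.19,q); print(env.get_time_s())
env.move_linear(pad-M[:,2]*.055); print(env.get_time_s(),loc(env.get_eef_pos()),env.get_wrist_force())
for n in ["scene","top"]:
    c=vision.camera(n); np.savez(f"{n}1.npz",**c)
    a=c["color"][:,:,::-1]; a=a[140:270,210:390] if n=="top" else a[130:270,270:420]
    cv2.imwrite(f"pics/{n}1.png",cv2.resize(a,None,fx=4.2,fy=4.2,interpolation=cv2.INTER_CUBIC))
c=vision.camera("wrist");cv2.imwrite("pics/wrist1.png",c["color"][:,:,::-1])
```

```text
[-0.249  0.327  2.134  1.415  0.334 -0.255] [-0.527 -0.2    2.139  0.697  0.808  0.373]
1.5417
3.4333
4.4833 [-0.05   0.1    0.191] [-0.043 -0.328  0.002]
```

View pics/top1.png

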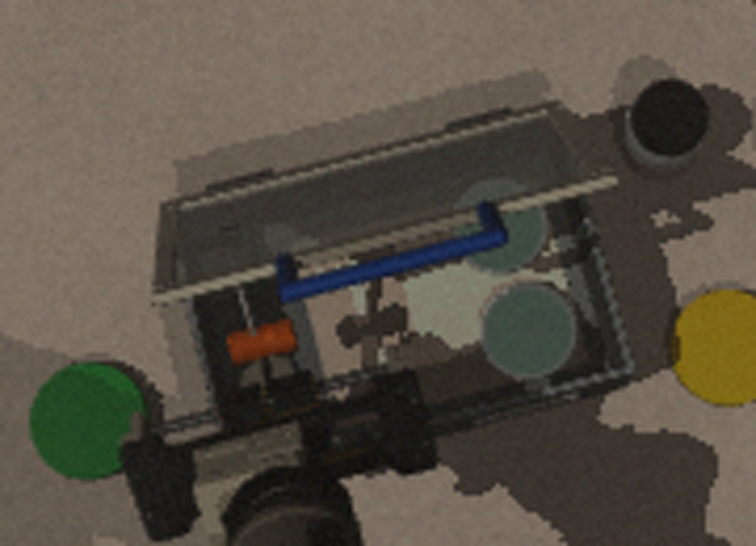

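View pics/scene1.png

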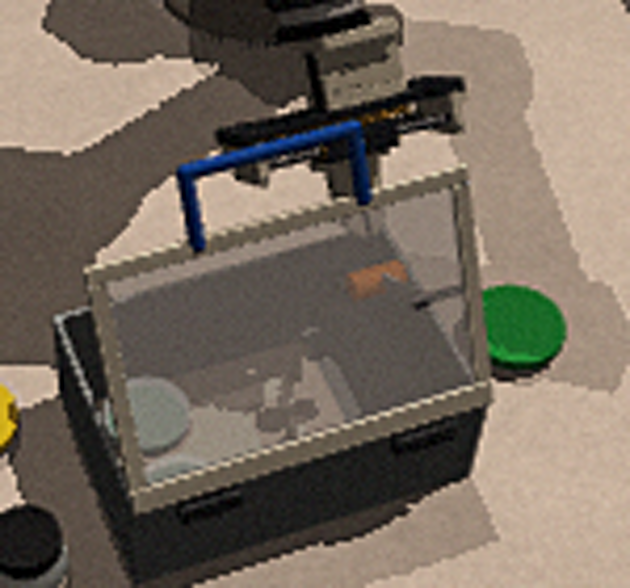

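View pics/wrist1.png

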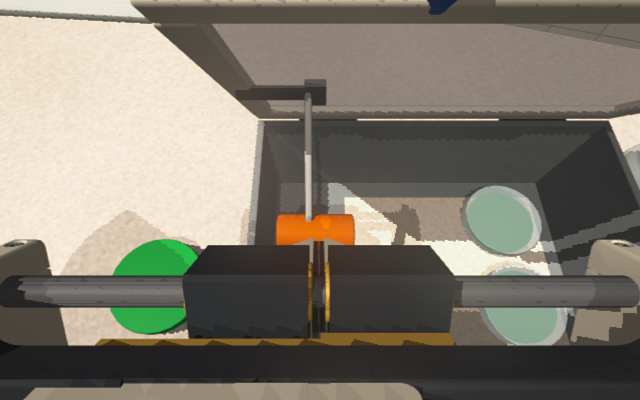

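The wrist view shows the closed tips at col 319, in line with the orange pad at (316,229). The top view shows the tips just ahead of the pad. Next I'll feel for contact and push.

Run:
```python
from plant import env, hand, vision
from h import *; import cv2
np.set_printoptions(precision=3,suppress=True)
M=M_press(40);d=M[:,2];pad=np.array(w([-.0143,.1,.149]))
p0=env.get_eef_pos()
f0=np.array(env.get_wrist_force())
r=env.move_linear(pad-d*.021,max_speed=.03,threshold=2.5)
p=np.array(env.get_eef_pos()); print(r,env.get_time_s(),"b",(pad-p)@d, env.get_wrist_force()-f0)
if r:
    for k in range(1,6):
        r2=env.move_linear(p+d*.0045*k,max_speed=.03,threshold=20)
        print(k,r2,((env.get_eef_pos()-p)@d),(env.get_wrist_force()-f0)@d,env.get_wrist_force()-f0)
        if r2: break
c=vision.camera("wrist");cv2.imwrite("pics/wrist2.png",c["color"][:,:,::-1])
c=vision.camera("top");cv2.imwrite("pics/top2.png",cv2.resize(c["color"][140:270,210:390,::-1],None,fx=4.2,fy=4.2,interpolation=cv2.INTER_CUBIC))
print(env.get_time_s())
```

```text
True 5.4667 b 0.028274122824332257 [0.719 1.444 0.948]
1 False 0.004625307665657001 -0.7873519902928758 [-0.208  1.48   1.203]
2 False 0.00913699326857398 0.02067882906223929 [1.185 0.437 1.03 ]
3 False 0.013723816040835748 -0.32038473476000784 [1.197 0.872 1.585]
4 False 0.01824466855095899 0.3531011044568226 [0.62  0.656 0.19 ]
5 False 0.02271275672411919 0.14550975983896633 [0.916 1.056 0.793]
7.0833
```

View pics/wrist2.png

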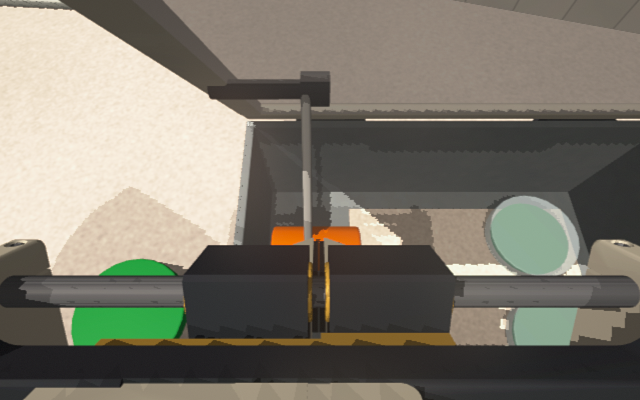

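View pics/top2.png

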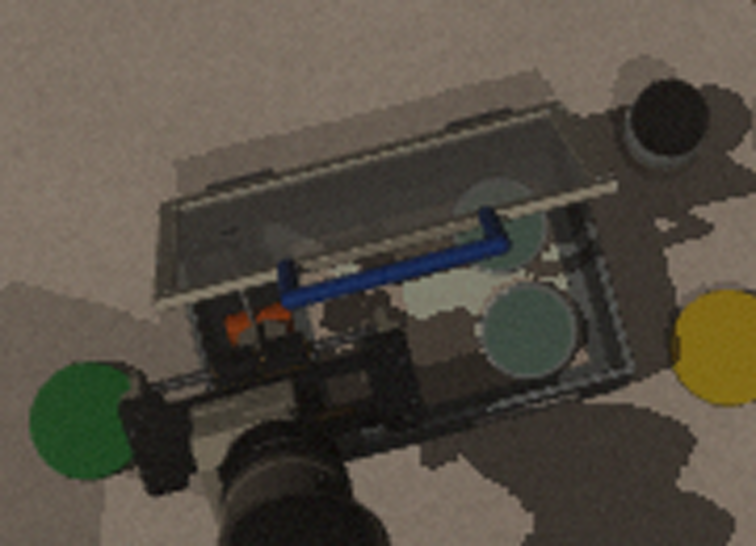

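```bash
cat > meas.py <<'E'
from h import *; import cv2
def blobs(c,box):
    hsv=cv2.cvtColor(c["color"],cv2.COLOR_RGB2HSV); out={}
    for col,lo,hi in (("orange",(3,90,40),(15,255,255)),("blue",(105,140,40),(125,255,255))):
        m=cv2.inRange(hsv,lo,hi); v,u=np.where(m>0); P=np.array([loc(dep(c,a,b)) for a,b in zip(u,v)])
        k=(abs(P[:,0]+.05)<.14)&(abs(P[:,1])<.14)&(P[:,2]>.05)&(P[:,2]<.36); P=P[k]
        out[col]=(len(P),np.median(P,0),P[:,2].max()) if len(P) else None
    return out
E
python3 - <<'E'
from plant import env, vision
from meas import *
np.set_printoptions(precision=4,suppress=True)
for n in ("top","scene"):
    print(n,blobs(np.load(n+"0.npz"),0)); print(n,blobs(vision.camera(n),0))
c=np.load("top0.npz")
w_=vision.camera("wrist"); print("wrist",blobs(w_,0)); print(env.get_wrist_force(),env.get_time_s(),loc(env.get_eef_pos()))
E
```

```text
top {'orange': (126, array([-0.0167,  0.1001,  0.1581]), np.float64(0.16660360700271742)), 'blue': (206, array([-0.0199,  0.0008,  0.3357]), np.float64(0.34111545905789487))}
top {'orange': (72, array([0.0017, 0.1004, 0.1406]), np.float64(0.16672913396415048)), 'blue': (218, array([-0.0242, -0.0009,  0.3333]), np.float64(0.33903428961337134))}
scene {'orange': (67, array([0.0413, 0.0634, 0.2292]), np.float64(0.23777829891574306)), 'blue': (194, array([-0.0129, -0.0045,  0.3327]), np.float64(0.33948438003334563))}
scene {'orange': (54, array([0.0517, 0.0632, 0.2059]), np.float64(0.35206820979891823)), 'blue': (198, array([-0.0174,  0.0027,  0.3304]), np.float64(0.33732148134613094))}Traceback (most recent call last):
  File "<stdin>", line 7, in <module>
  File "meas.py", line 6, in blobs
    k=(abs(P[:,0]+.05)<.14)&(abs(P[:,1])<.14)&(P[:,2]>.05)&(P[:,2]<.36); P=P[k]
           ~^^^^^
IndexError: too many indices for array: array is 1-dimensional, but 2 were indexed
```

The pad moved (+18,−18) mm, about 25 mm, so the knuckle is near 0.4 rad. The hood has sunk only about 0.02 rad, so the stay is broken and the hood still stands. I'll back off and take the handle.

Run:
```python
from plant import env, hand, vision
from meas import *
np.set_printoptions(precision=4,suppress=True)
M=M_press(40);d=M[:,2];pad=np.array(w([-.0143,.1,.149]))
env.move_linear(pad-d*.20,max_speed=.15)
G=M_grip(28);bar=w([-.0241,0,.3271])
for n in ("top","scene"):
    c=vision.camera(n); b=blobs(c,0); print(n,b)
cv2.imwrite("pics/scene3.png",cv2.resize(c["color"][120:270,250:430,::-1],None,fx=4,fy=4,interpolation=cv2.INTER_CUBIC))
env.move_pose(bar-G[:,2]*.13,q_of(G)); hand.set_gripper(.06)
print(env.get_time_s(),loc(env.get_eef_pos()))
c=vision.camera("wrist");cv2.imwrite("pics/wrist3.png",c["color"][:,:,::-1])
c=vision.camera("top");cv2.imwrite("pics/top3.png",cv2.resize(c["color"][140:270,210:390,::-1],None,fx=4.2,fy=4.2,interpolation=cv2.INTER_CUBIC))
```

```text
top {'orange': (119, array([-0.0017,  0.1005,  0.1396]), np.float64(0.1461052771516469)), 'blue': (213, array([-0.0242, -0.0025,  0.3335]), np.float64(0.33946295554565936))}
scene {'orange': (63, array([0.0527, 0.063 , 0.2066]), np.float64(0.2176151253885371)), 'blue': (176, array([-0.017 , -0.0064,  0.3311]), np.float64(0.3365909052926887))}
10.925 [-0.0851 -0.      0.4419]
```

View pics/wrist3.png

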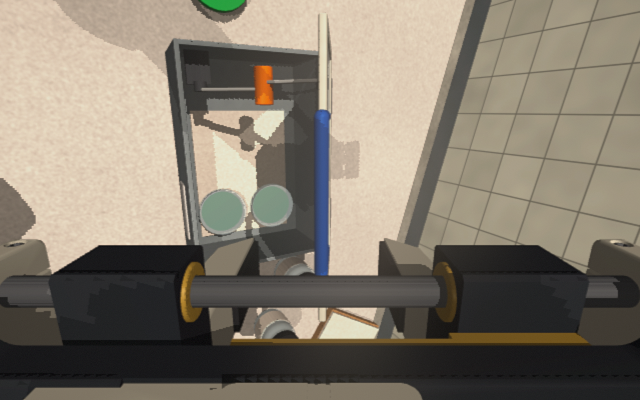

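View pics/scene3.png

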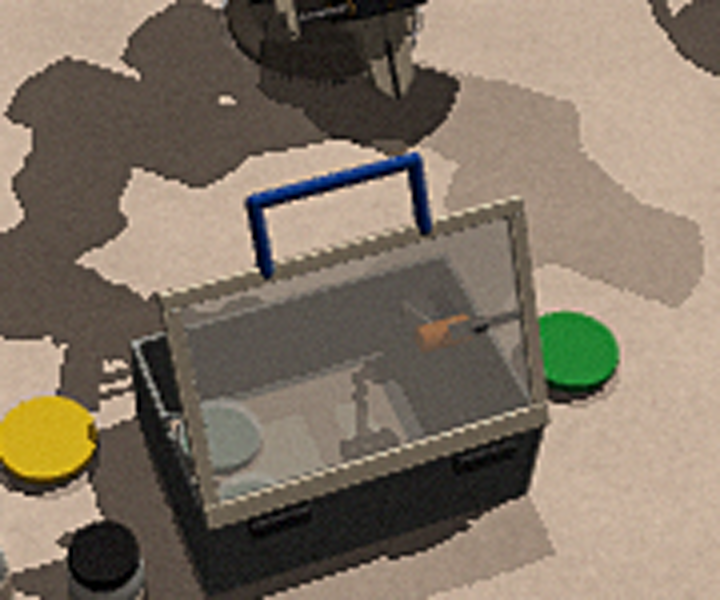

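The bar (col 322) is centred between the jaws (205–435) and runs square to them. The hood is still open and the stay is bent.

Run:
```python
from plant import env, hand, vision
from meas import *
np.set_printoptions(precision=4,suppress=True)
G=M_grip(28);bar=w([-.0241,0,.3271])
r=env.move_linear(bar,max_speed=.08,threshold=12); print(r,loc(env.get_eef_pos()))
f0=np.array(env.get_wrist_force())
if not r:
    hand.set_gripper(0.,25); print("open",env.get_opening(),env.get_time_s(),RC.T@(env.get_wrist_force()-f0))
c=vision.camera("wrist");cv2.imwrite("pics/wrist4.png",c["color"][:,:,::-1])
c=vision.camera("scene");cv2.imwrite("pics/scene4.png",cv2.resize(c["color"][120:270,250:430,::-1],None,fx=4,fy=4,interpolation=cv2.INTER_CUBIC)); print(blobs(c,0))
```

```text
False [-0.0241 -0.0001  0.3276]
open 0.011454050433733974 13.625 [ 2.4345 -0.0833  1.4537]
{'orange': (59, array([0.0527, 0.0623, 0.2035]), np.float64(0.21374180967671672)), 'blue': (104, array([-0.0171,  0.0385,  0.3283]), np.float64(0.336459619490711))}
```

View pics/wrist4.png

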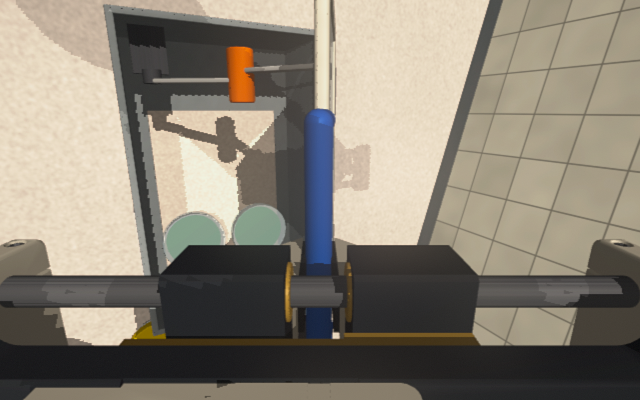

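View pics/scene4.png

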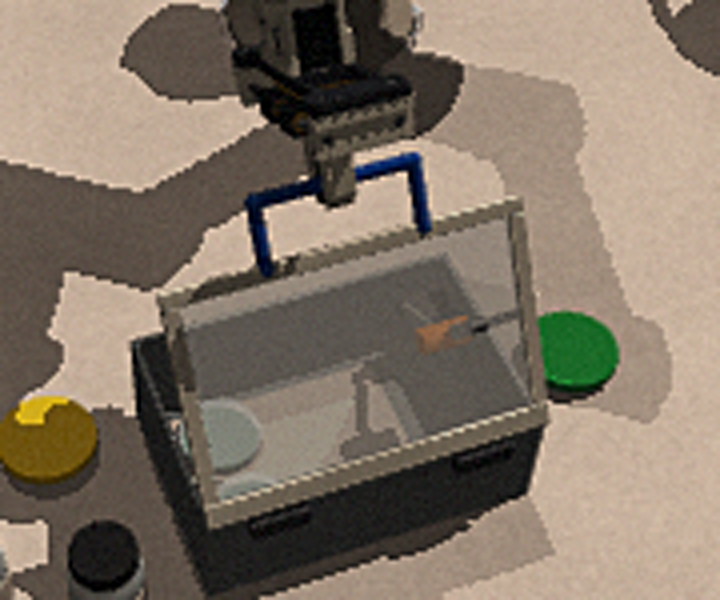

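Opening is 11.5 mm, so the bar is gripped. I'll lower it along the arc in short steps, watching the force.

```bash
cat > low.py <<'E'
from plant import env, hand, vision
from meas import *
np.set_printoptions(precision=2,suppress=True)
def pose(th,off=np.zeros(3)):
    a=th+.024; return w(np.array([.1-.25*np.cos(a),0,.11+.25*np.sin(a)])+off)
def tilt(th): return 28*th/1.03+6*(1-th/1.03)
def lower(ths,f0,off,speed=.05,thr=30):
    for th in ths:
        r=env.move_linear(pose(th,off),q_of(M_grip(tilt(th))),max_speed=speed,threshold=thr)
        F=RC.T@(np.array(env.get_wrist_force())-f0)
        print("%.2f"%th,r,F,"rad %.1f tan %.1f"%(F[0]*np.cos(th)-F[2]*np.sin(th), F[0]*np.sin(th)+F[2]*np.cos(th)),"t%.1f op %.4f"%(env.get_time_s(),env.get_opening()),flush=True)
        if r or np.linalg.norm(F)>30: return False,th
    return True,th
E
python3 - <<'E'
from low import *
f0=np.array([-.0,-.3,0])
print(lower(np.arange(.97,.55,-.06),f0,np.zeros(3)))
print(loc(env.get_eef_pos()))
c=vision.camera("scene");cv2.imwrite("pics/scene5.png",cv2.resize(c["color"][120:270,250:430,::-1],None,fx=4,fy=4,interpolation=cv2.INTER_CUBIC)); print(blobs(c,0))
E
```

```text
0.97 False [-4.54  1.01  1.47] rad -3.8 tan -2.9 t14.2 op 0.0111
0.91 False [-4.46  0.04 -0.26] rad -2.5 tan -3.7 t14.6 op 0.0114
0.85 False [-3.38 -0.14 -2.61] rad -0.3 tan -4.3 t15.1 op 0.0110
0.79 False [-3.34  0.33 -3.26] rad -0.0 tan -4.7 t15.5 op 0.0112
0.73 False [-4.07  0.91 -2.49] rad -1.4 tan -4.6 t16.0 op 0.0111
0.67 False [-1.83  1.46 -4.92] rad 1.6 tan -5.0 t16.4 op 0.0110
0.61 False [-0.66  1.71 -6.4 ] rad 3.1 tan -5.6 t16.9 op 0.0109
(True, np.float64(0.6099999999999997))
[-0.1   0.    0.26]
{'orange': (22, array([0.06, 0.09, 0.15]), np.float64(0.3402472992886432)), 'blue': (85, array([-0.08,  0.04,  0.25]), np.float64(0.27522220250628926))}
```

View pics/scene5.png

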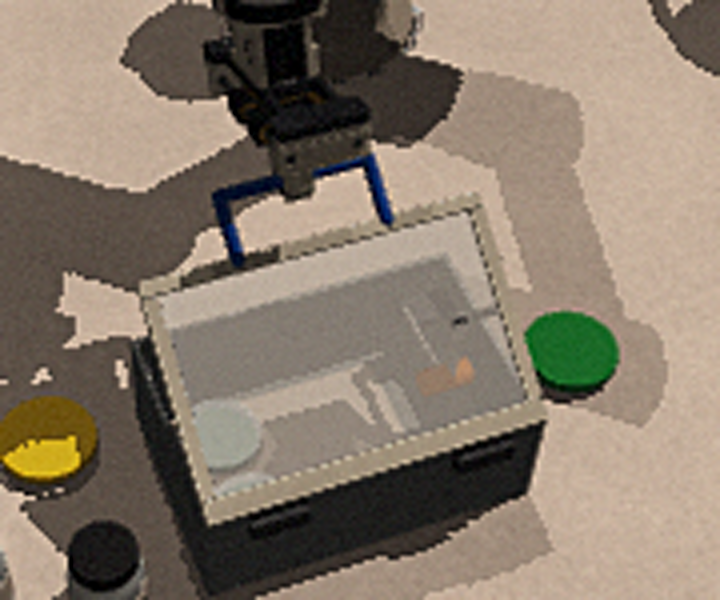

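The hood follows at about 35°, with the stay folding and forces of only about 6 N. I'll carry on down.

Run:
```python
from low import *
f0=np.array([-.0,-.3,0])
print(lower(np.arange(.55,.09,-.06),f0,np.zeros(3),speed=.04))
print(lower([.05,.02],f0,np.zeros(3),speed=.025,thr=20))
c=vision.camera("scene");cv2.imwrite("pics/scene6.png",cv2.resize(c["color"][120:270,250:430,::-1],None,fx=4,fy=4,interpolation=cv2.INTER_CUBIC)); print(blobs(c,0))
```

```text
0.55 False [-1.2   2.62 -5.36] rad 1.8 tan -5.2 t17.4 op 0.0110
0.49 False [ 0.69  1.75 -7.72] rad 4.2 tan -6.5 t18.0 op 0.0114
0.43 False [ 3.03  2.05 -6.49] rad 5.5 tan -4.6 t18.5 op 0.0113
0.37 False [ 1.77  1.26 -6.92] rad 4.2 tan -5.8 t19.0 op 0.0111
0.31 False [ 4.32  1.58 -6.7 ] rad 6.2 tan -5.1 t19.5 op 0.0113
0.25 False [ 5.66  1.34 -6.33] rad 7.1 tan -4.7 t20.1 op 0.0109
0.19 False [ 6.37  2.86 -6.97] rad 7.6 tan -5.6 t20.6 op 0.0110
0.13 False [ 7.41  4.72 -6.07] rad 8.1 tan -5.1 t21.1 op 0.0115
(True, np.float64(0.13000000000000006))
0.05 False [ 9.26  5.47 -5.33] rad 9.5 tan -4.9 t22.1 op 0.0109
0.02 True [-0.67  0.7   5.53] rad -0.8 tan 5.5 t22.4 op 0.0115
(False, 0.02)
{'orange': (3, array([-0.07,  0.03,  0.21]), np.float64(0.2149170687952832)), 'blue': (62, array([-0.12, -0.06,  0.12]), np.float64(0.12705695547750365))}
```

View pics/scene6.png

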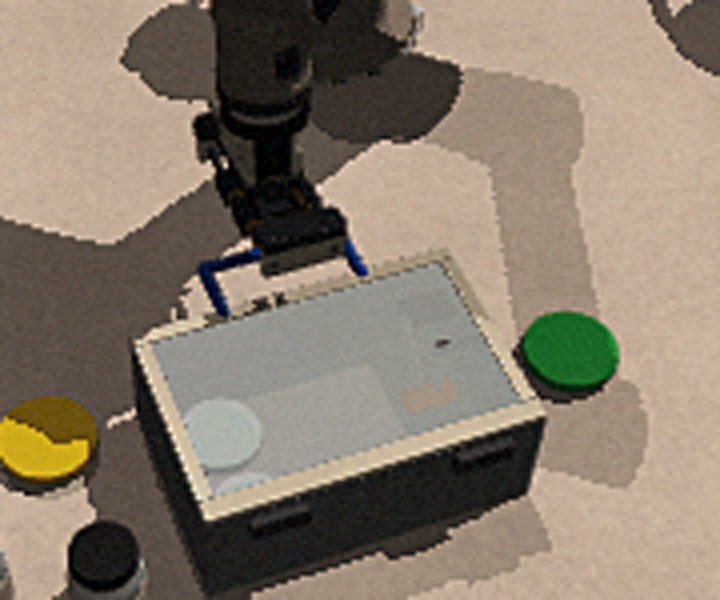

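The hood looks closed and the force reversed to +5.5 N upward at the end, so it is probably seated. I'll confirm with a gentle press.

Run:
```python
from low import *
f0=np.array([-.0,-.3,0])
np.set_printoptions(precision=4,suppress=True)
print(loc(env.get_eef_pos()),loc(pose(.02)))
p=np.array(env.get_eef_pos())
for k in range(4):
    r=env.move_linear(p-[0,0,.002*(k+1)],max_speed=.01,threshold=10)
    F=RC.T@(np.array(env.get_wrist_force())-f0); print(r,F,loc(env.get_eef_pos()),env.get_time_s())
    if F[2]>12: break
for n in("scene","top"):
    c=vision.camera(n);print(blobs(c,0))
    P=lambda u,v:loc(dep(c,u,v))
    if n=="scene":
      for x,y in ((150,345),(440,258),(180,333),(400,272)): print("front edge",P(x/4+250,y/4+120))
```

```text
[-0.1481 -0.0002  0.1224] [-0.1498  0.      0.121 ]
True [-2.34    0.8562  5.3126] [-0.1481 -0.0002  0.1223] 22.6583
True [-1.4785  0.1866  5.3926] [-0.1481 -0.0002  0.1223] 22.8667
True [-0.4222  1.2072  5.2597] [-0.1481 -0.0002  0.1223] 23.1
True [-0.4845  1.1604  4.5938] [-0.1481 -0.0002  0.1223] 23.3667
{'orange': (5, array([-0.0842, -0.0136,  0.1842]), np.float64(0.31483283865811745)), 'blue': (64, array([-0.1181, -0.0595,  0.1211]), np.float64(0.12960848620608334))}
front edge [-0.0793 -0.1353  0.1167]
front edge [-0.0838  0.1388  0.1182]
front edge [-0.0838 -0.1068  0.1156]
front edge [-0.0836  0.0999  0.1145]
{'orange': None, 'blue': (21, array([-0.1067,  0.0657,  0.1233]), np.float64(0.12770496008695906))}
```

Run:
```python
from low import *
np.set_printoptions(precision=4,suppress=True)
p=np.array(env.get_eef_pos())
for k in range(4):
    r=env.move_linear(p-[0,0,.001*(k+1)],max_speed=.01)
    F=RC.T@np.array(env.get_wrist_force()); print(F,loc(env.get_eef_pos()),env.get_time_s())
    if F[2]>18: break
c=vision.camera("wrist");cv2.imwrite("pics/wrist7.png",c["color"][:,:,::-1])
```

```text
[-2.8403  5.8946 10.8165] [-0.1481 -0.0003  0.1223] 23.7417
[-5.9435  7.0273 20.4901] [-0.148  -0.0004  0.1222] 23.9917
```

View pics/wrist7.png

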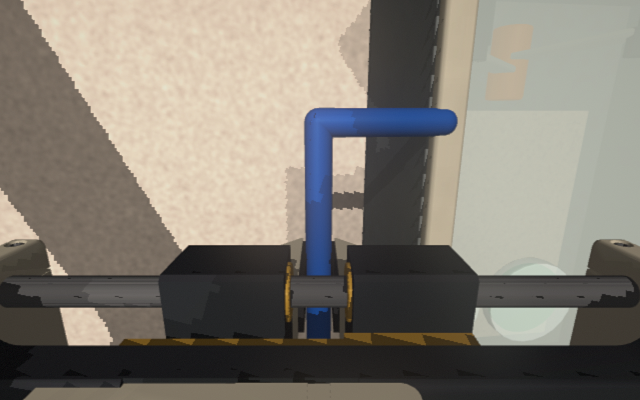

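It's stiff: 20 N for 0.1 mm of travel. I'll unload, release, back away, and then verify from clear views.

Run:
```python
from low import *
np.set_printoptions(precision=4,suppress=True)
p=np.array(env.get_eef_pos())
env.move_linear(p,max_speed=.01); print(env.get_wrist_force())
hand.set_gripper(.038,25); print(env.get_opening(),env.get_wrist_force(),env.get_time_s())
M=M_grip(tilt(.02))
r=env.move_linear(p-M[:,2]*.12,max_speed=.06,threshold=8); print(r,loc(env.get_eef_pos()),env.get_time_s())
```

```text
[-2.0495  5.5392  4.711 ]
0.0377224156312411 [-0.4832 -0.4514  0.6272] 25.0333
False [-0.1616 -0.0003  0.2412] 27.1833
```

Run:
```python
from low import *
np.set_printoptions(precision=4,suppress=True)
q=np.array(env.get_qpos()); 
env.move_pose([.30,-.2,.40],env.get_tool_rot()); print(env.get_time_s())
for n in("scene","top"):
    c=vision.camera(n);np.savez(n+"8.npz",**c);print(n,blobs(c,0))
    a=c["color"][:,:,::-1]; a=a[130:270,230:430] if n=="scene" else a[140:270,210:410]
    cv2.imwrite(f"pics/{n}8.png",cv2.resize(a,None,fx=4,fy=4,interpolation=cv2.INTER_CUBIC))
    H,W=c["range_z"].shape
    P=np.array([[*loc(dep(c,u,v))] for v in range(140,270) for u in range(230,400)])
    for nm,xr in (("front rail",(-.095,-.085)),("rear rail",(.085,.095)),("bar",(-.153,-.147))):
        k=(P[:,0]>xr[0])&(P[:,0]<xr[1])&(abs(P[:,1])<(.05 if nm=="bar" else .13))&(P[:,2]>.1)&(P[:,2]<.16); print(nm,k.sum(),np.median(P[k],0))
```

```text
28.125
scene {'orange': None, 'blue': (127, array([-0.1433, -0.0036,  0.1216]), np.float64(0.12698826317958287))}
front rail 179 [-0.0896 -0.005   0.1187]
rear rail 204 [ 0.09   -0.0047  0.119 ]
bar 17 [-0.149 -0.005  0.121]
top {'orange': None, 'blue': (151, array([-0.1476,  0.0005,  0.1227]), np.float64(0.12861628907013234))}
front rail 287 [-0.0902  0.0004  0.1201]
rear rail 271 [0.09   0.0026 0.1194]
bar 70 [-0.1501  0.0009  0.1224]
```

View pics/scene8.png

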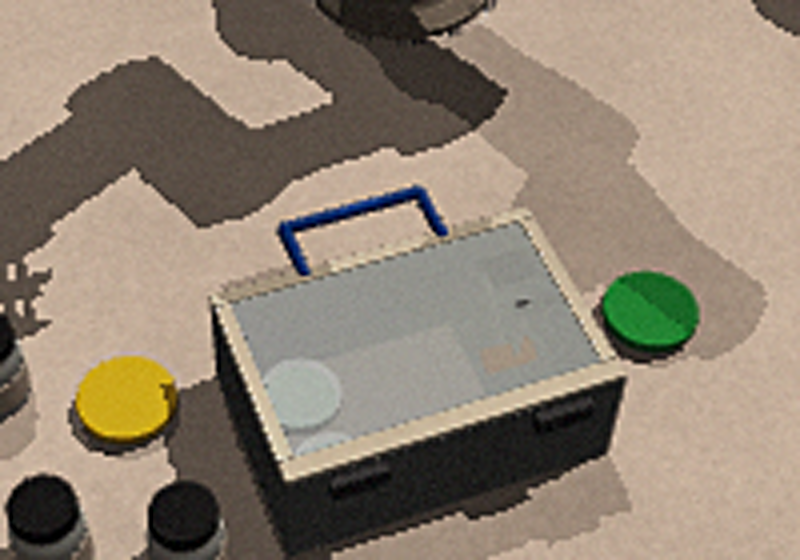

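View pics/top8.png

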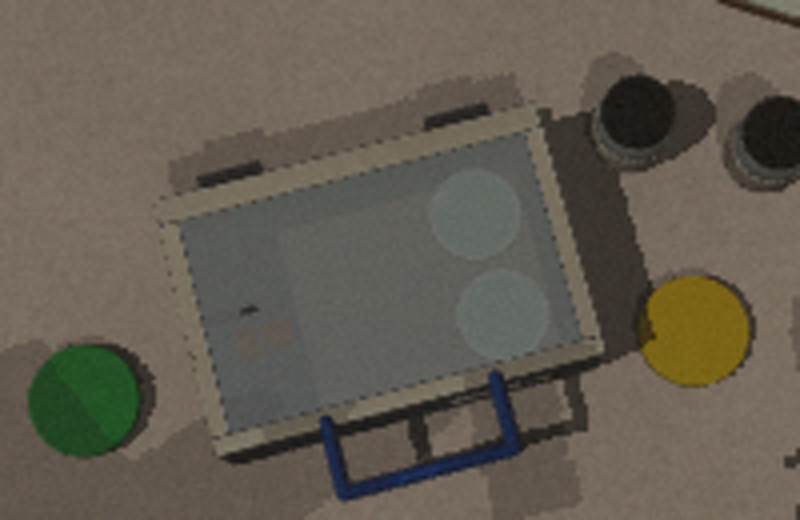

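The hood is level and shut: front and rear rails are both at z≈0.119–0.120 and the bar's top at 0.122. The dishes and jar stand as before and the arm is clear, so I'm handing in.

Run:
```python
from plant import env
env.job_done(); print(env.get_time_s())
```

```text
the job is handed in; nothing more can be done
the job is handed in; nothing more can be done
```

The hood is fully shut and released, and I handed the job in at about 28 s of the 51 s allowed.

- **Breaking the stay:** I pressed the orange pad with closed fingers, tilted 40°, until it had moved about 25 mm. That puts the knuckle at roughly 0.4 rad. After I backed off, the hood was still standing, having sunk only about 0.02 rad.
- **Lowering the hood:** I gripped the blue handle (opening about 11.5 mm on the 12 mm bar) and lowered it along its arc. Wrist forces stayed at about 12 N or less. I pressed once to about 20 N to check that it was seated, unloaded, then opened the fingers and withdrew.
- **Last checks:** The front and rear hood rails both measured 0.119–0.120 m high, and the top of the bar 0.121–0.122 m, as expected for a shut hood. Both dishes and the jar look unmoved in the last pictures, and the arm is clear of everything.

Two readings disagreed with what I expected:
- **Pad press:** The force readings between push steps showed none of the expected 6–8 N. I took the break from the pad's and hood's movement in the camera images instead.
- **Tool height at the end:** The tool stopped about 6 mm above the nominal handle height. The bar probably slid a little in the jaws, because the cameras show the hood closed.

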